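# Feed a slide holder under the microscope lens and clamp it

### The job

Slide the aluminium slide holder along the fence of the microscope's stage, under the lens, until it is fully home against the end stop. Then push the clamp jaw shut until it presses the holder firmly against the fence, and leave holder and jaw like that. Work gently, as glass slides crack under a hard shove; do not bump the lenses, and leave the other things on the bench where they are.

Things in the scene. Friction and masses are not known exactly. Their poses are not given: they have to be found in the camera images.
- microscope: White compound microscope fixed to the bench. Origin on the bench, straight below the lens axis; x is the feeding direction (roughly away from the robot), y points to the white limb (x -28..28, y 90..140, 335 mm tall), z up.
- stage (a point): Middle of the open loading wing of the black flat stage, on its top, at microscope x -120, y -20, z 140 mm; microscope axes. The stage spans microscope x -185..55, y -90..50 mm, all at z = 140 mm.
- fence (a point): Near end of the straight steel fence, on its guiding face, at stage height: microscope (-175, 20, 140) mm; microscope axes. The fence runs 215 mm along x, is 10 mm high and 12 mm thick (y 20..32).
- cheek (a point): Short steel cheek facing the fence, 10 mm high: the middle of its inner face, at microscope (6, -25, 140) mm. It spans x -20..32, with an outward flared lead-in back to x = -35, and leaves a 45 mm wide gap to the fence under the lens.
- head (a point): Middle of the underside of the microscope's overhanging head, at microscope (0, 57, 222) mm; microscope axes. Arm and head cover microscope x -28..28, y -43..140 from z = 222 to 357 mm; one eyepiece tube slopes up from there to y = -125, z = 400.
- lenses: The revolving nosepiece with its lenses, fixed to the microscope; same origin and axes as the microscope. The working lens hangs straight down on the z axis, radius 12 mm, its tip at z = 155.5 mm, 15.5 mm above the stage; the nosepiece disc, radius 33 mm about (0, 16), is at z 207..222 mm. Not to be bumped.
- stop: Steel end stop block 12 x 34 x 10 mm, fixed on the stage just under or beyond the lens on the line y = 0; where it stands along x differs from time to time. Origin at the centre of its underside, axes as the microscope's.
- stop_face (a point): Centre of the stop's face that looks to the microscope's -x, 5 mm above the stage; the holder's front end must come to rest against it. Axes as the microscope's.
- holder: Loose aluminium slide holder with a glass slide on it: flat plate 80 (x) x 40 (y) x 9 mm, with an upright push tab across its rear (-x) end, 8 mm thick, 40 mm wide, top 25 mm above the underside. Origin at the centre of the plate's underside, x towards the front end. It starts on the loading wing, away from the fence and a little askew. 100 to 200 g.
- holder_front (a point): Centre of the holder's front (+x) end face, 40 mm ahead of its origin, 5 mm above the underside.
- jaw (a joint): Sliding clamp jaw on the stage facing the fence; it slides across the stage, along the microscope's y, stiffly (about 3 N), and stays where it is left, keeping its pressure. Value in m: the clear opening between jaw face and fence is 34 mm + value; 0.006 when shut on the 40 mm holder, larger when open (up to 0.045).
- jaw_pad (a point): The jaw's contact plate, 12 mm wide in x at the microscope's x = -46 mm. Origin at stage height in the middle of its face that looks to the fence (+y); axes as the microscope's. The jaw's block behind it covers x -18..6, y -26..0 mm from this origin, 12 mm high.
- jaw_knob (a point): On the axis of the jaw's upright knob, a pin 12 mm in diameter that reaches from 12 to 38 mm above the stage; the point is 26 mm above the stage, at x -12, y -14 mm from the jaw pad's origin.
- oil: Bystander: small amber glass bottle, 38 mm diameter, 75 mm tall; origin at its foot.
- slide_box: Bystander: grey plastic slide box 100 x 85 x 32 mm; origin at the centre of its underside.
- dishes: Bystander: pair of clear Petri dishes stacked, 90 mm diameter, 30 mm tall; origin at the centre of the underside.
- beaker: Bystander: glass beaker, 64 mm diameter, 85 mm tall; origin at the centre of the underside.
Things that resemble listed ones, but are neither listed nor needed, are in the scene too. There is more than one size of the holder; the one meant has the size given above.

How it is judged:
On the way, in this order (a step that is already met when the one before it is completed fails the run):
1. the holder lies in the gap, its front end against the stop (x of holder_front in the frame of stop_face above -0.002 m and y of holder in the frame of microscope between -0.006 and 0.003 m and angle between the x axis of holder and the x axis of microscope, either way round below 0.12 rad), for 0.2 s.
2. the jaw presses the holder with at least 2 N (contact force between jaw and holder above 2 N), for 0.1 s.
At the end, for the whole second after the job is handed in: The holder lies flat on the stage, its front end within 2 mm of the stop, its side within 2 mm of the fence and parallel to it (2 degrees), the jaw shut on it (joint below 0.008) and still pressing on it with over 1 N, all at rest (x of holder_front in the frame of stop_face above -0.002 m and y of holder in the frame of microscope between -0.002 and 0.002 m and z of holder in the frame of microscope below 0.142 m and angle between the x axis of holder and the x axis of microscope, either way round below 0.035 rad and value of joint jaw below 0.008 m and linear speed of holder below 0.01 m/s and contact force between jaw and holder above 1 N); the robot touches nothing.
It fails at once if the lenses are bumped (over 3 N) (contact force between lenses and anything else above 3 N).
It fails at once if the holder is rammed against the stop (over 40 N) (contact force between holder and stop above 40 N).
It fails at once if the jaw is rammed against the holder (over 40 N) (contact force between jaw and holder above 40 N).
It fails at once if the holder falls off the stage (height (world z) of holder below 0.12 m).
It fails at once if a bystander is moved (distance of any of oil, slide_box, dishes, beaker from where it was at the start of the episode above 0.03 m).
It also fails if it takes over 48 s, if anything falls off the work surface, if the arm or the gripper's body presses on something with over 40 N, if the wrist force passes 120 N, or if a joint passes its speed limit or range.

### The arm

A 7-joint arm with a two-finger parallel gripper is mounted at the origin on the work surface. World frame = base frame: x ahead of the robot, y to its left, z up, the work surface at z = 0. Lengths are in m, angles in rad, forces in N, time in s.
With the tool pointing down it reaches from about 0.35 to 0.9 m from the base axis. Payload 8.1 kg.
Tool frame: the origin (TCP) lies midway between the tips of the shut fingers; the grasp point (between the pads) lies 19 mm behind it; z points along the fingers, y is the line along which they close (so a half turn about z gives the same grasp; the last joint's range is limited). The gripper opens to 92 mm and grips with 3 to 60 N. Pads are 19 mm wide; open, the fingers measure 130 mm over their backs; the gripper's body (75 mm by 190 mm) begins 47 mm behind the grasp point.
Start: joints at [-1.359, 0.434, 0.025, 1.573, -0.012, 1.134, -0.075], TCP at [0.194, 0.594, 0.227] pointing down, gripper open.
Joint ranges: [-2.62, 2.62], [-0.44, 2.09], [-1.27, 1.32], [0.08, 2.57], [-1.32, 4.46], [0.12, 2], [-2.74, 2.74]. Speed limits (rad/s): [2.22, 2.22, 3.01, 3.01, 3.14, 3.14, 3.14].

### API

Orientations are given as a rotation vector (axis times angle).
In Python, from cell import observe, cams, job gives the robot as it stands. The module is installed in compiled form; this text tells all that it offers.
- The arm moves only by the tool step_arm, never from a script. Its argument "steps" is a list of rows, each a list of 6 numbers: the shift along the world's x, y, z in mm, then the turn, a rotation vector about the world's x, y, z in rad. In form: [[dx, dy, dz, rx, ry, rz], ...]. A call has 1 to 20 rows; each row shifts and turns the commanded pose from where the row before left it; what a row does not reach is not made up. A row lasts 1/12 s, in which the tool goes at most 41.7 mm and 7.16 degrees, less where a joint would pass 70% of its speed; a pose out of reach is approached as far as the arm can. A call with a gripper value outside its range is refused whole. "gripper" is the opening, from 0 (shut) to 1 (fully open), set as the call begins (left out, the last holds). The fingers move at their own pace and stop on an object; "force" is the grip in N (left out, the last holds). Time passes only in rows, so rows that do not move let the fingers close. It gives the time, the measured TCP pose, the force, the opening and the grip force at its end, in the units of the state.
- observe(): the state, without advancing time (a new reading comes with each control period).
- cams.get_image(name): name is "scene" or "top"; returns the picture (480x640x3 uint8, red, green, blue); there is no depth.
- cams.get_calibration(name): a dict with "fov_y" (degrees; the focal length in pixels is half the picture's height over the tangent of half this angle, whatever the lens; pixels are square), "cx", "cy" (the principal point, pixels), "dist_coeffs" ([k1, k2, p1, p2, k3] as OpenCV has them; the pictures are not rectified), "world_to_cam" (4x4, takes a point from world to camera coordinates). Camera axes: x right, y up, looking along -z (the intrinsics and any distortion apply to the point x, -y, -z); pixel columns grow to the right and rows downward; lengths in m; the calibration is good to about 2 mm. A picture is of the moment at which its call begins. get_calibration takes no time and is no camera call.
- job.sign_off(): hands the job in; it is judged then, once.
The state is a dict: "clock": time; "joints": joint angles; "dq": joint speeds; "joint_efforts": joint torques, N m; "position": TCP position; "ee_rot": TCP orientation; "force": force on the tool from outside, world axes, zero at the start; "ft_torque": the same for the moment, N m; "width": opening from 0.0 (shut) to 1.0 (fully open); "gripper_force": force on a finger pad.
Only numpy, scipy, OpenCV 4.12 (cv2) and the standard library are available. Lean on these libraries where they do the work, as an engineer would, in place of code of your own. Each camera call takes 0.05 s, during which the arm holds its last target. There are 200 camera calls.

## Working session

There is one attempt and no reset: what is moved stays moved. The work goes in short steps, Python scripts to look and compute and a tool call to move; the robot and the scene stay as the last step left them, time stands still between calls to the robot, and variables do not carry over. Pictures are saved under pics/ and viewed, at most 10 in all, crops included, and the job is handed in when it is done.

Besides the shell and the picture viewer there is one more tool, called as a command line: name --pt "numbers of a row" for each row, then --argument value for the rest. step_arm: Moves the arm, as the interface text tells. Its arguments: {"type":"object","properties":{"steps":{"type":"array","items":{"type":"array","items":{"type":"number"}}},"gripper":{"type":"number"},"force":{"type":"number"}},"required":["steps"]}

```bash
mkdir -p pics
cat > h.py <<'E'
import numpy as np, cv2
from cell import observe, cams, job
def K(n):
    c=cams.get_calibration(n); f=240/np.tan(np.radians(c["fov_y"])/2)
    return np.array([[f,0,c["cx"]],[0,f,c["cy"]],[0,0,1]]),np.array(c["dist_coeffs"],float),np.array(c["world_to_cam"])
def rays(n,px):
    k,d,T=K(n); u=cv2.undistortPoints(np.array(px,float).reshape(-1,1,2),k,d).reshape(-1,2)
    v=np.c_[u[:,0],-u[:,1],-np.ones(len(u))]@T[:3,:3]
    return -T[:3,:3].T@T[:3,3],v
def onz(n,px,z):
    o,v=rays(n,px); return o+v*((z-o[2])/v[:,2])[:,None]
def proj(n,P):
    k,d,T=K(n); q=np.array(P,float).reshape(-1,3)@T[:3,:3].T+T[:3,3]
    return cv2.projectPoints(q*[1,-1,-1],np.zeros(3),np.zeros(3),k,d)[0].reshape(-1,2)
def grab(n,f):
    im=cams.get_image(n)[:,:,::-1].copy(); cv2.imwrite("pics/"+f,im); return im
E
python3 - <<'E'
from h import *
grab("scene","s0.png");grab("top","t0.png")
for n in("scene","top"):
  k,d,T=K(n);print(n,k[0,0],d,rays(n,[[320,240]]))
print(observe())
E
```

```text
scene 470.75382668048627 [-0.1191777  0.         0.         0.         0.       ] (array([ 1.23715955, -0.29010823,  0.69294491]), array([[-0.70706376,  0.34869739, -0.61536969]]))
top 549.2611905955398 [-0.10689407  0.          0.          0.          0.        ] (array([ 0.44044978, -0.0060535 ,  1.47140654]), array([[ 0.0974729 , -0.01002071, -0.99527626]]))
{'clock': 0.1, 'joints': array([-1.35860303,  0.43513968,  0.0249796 ,  1.57399707, -0.01160193,
        1.13397872, -0.07510116]), 'dq': array([ 0.00059109, -0.000175  ,  0.0025103 , -0.00203952,  0.00113223,
        0.00060333, -0.00131008]), 'joint_efforts': array([ 2.57985790e-03, -6.69122815e+01,  9.87453014e-01, -3.15144610e+01,
       -6.06441032e-02,  3.74428206e-02,  5.25322685e-05]), 'position': array([0.19342642, 0.59384594, 0.22603547]), 'ee_rot': array([-4.92541817e-01, -3.10264979e+00,  2.15951370e-03]), 'force': array([-0.33799836, -0.21968015, -0.13327401]), 'ft_torque': array([ 0.01194499,  0.03173554, -0.00467182]), 'gripper_force': 0.0, 'width': 1.0007975208688624}
```

View pics/s0.png

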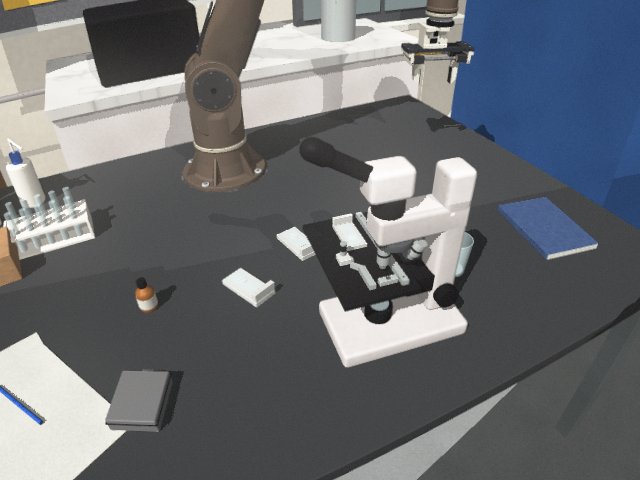

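View pics/t0.png

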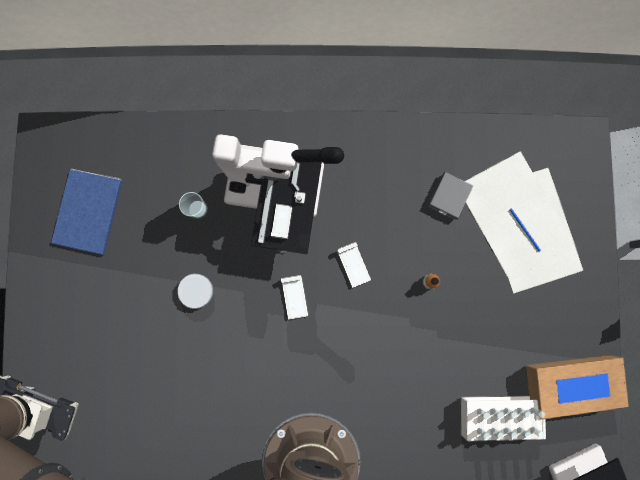

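Holder candidates in the top view are (281,221) on the stage's loading wing, and (294,298) and (354,265) on the bench. The one on the wing fits the description because it starts there. I'll confirm with enlarged crops and take the stage corners from them.

Run:
```python
import cv2
a=cv2.imread("pics/t0.png")[125:265,210:350];cv2.imwrite("pics/t0c.png",cv2.resize(a,(600,600),interpolation=cv2.INTER_CUBIC))
a=cv2.imread("pics/s0.png")[190:330,290:470];cv2.imwrite("pics/s0c.png",cv2.resize(a,(756,588),interpolation=cv2.INTER_CUBIC))
```

```text
(no output)
```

View pics/t0c.png

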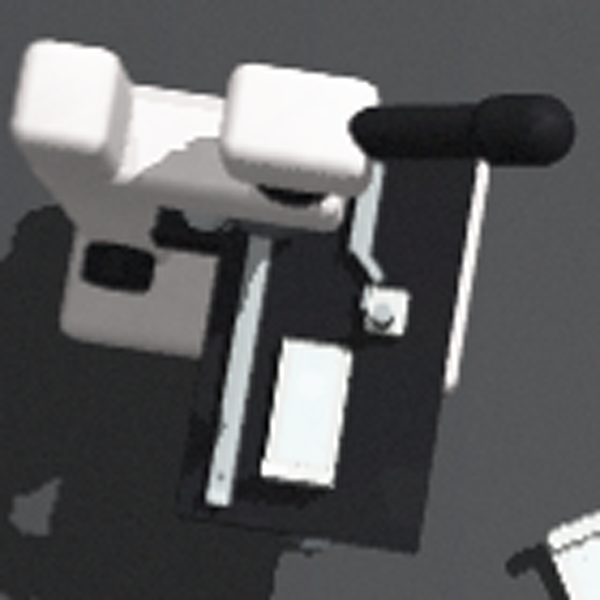

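View pics/s0c.png

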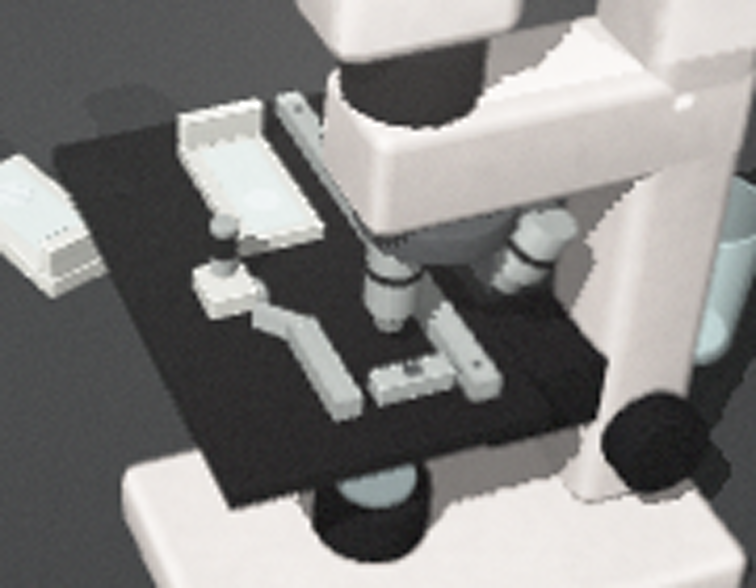

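The crops confirm it. The holder on the wing has its tab at the rear, about (271,237) in the top view. The fence is to its left, the jaw with knob at (300,199), and the stop is visible in the scene view at about (388,280), beyond the lens. Next I'll fit the poses.

```bash
cat > fit.py <<'E'
from h import *
from scipy.spatial.transform import Rotation as R
T=lambda p:(np.array(p,float)+.5)*140/600-.5+[210,125]
S=lambda p:(np.array(p,float)+.5)*180/756-.5+[290,190]
L=[("top",T((177,517)),(-185,50,140)),("top",T((415,552)),(-185,-90,140)),("top",T((206,503)),(-175,32,150)),("top",T((231,505)),(-175,20,150)),
("scene",S((55,150)),(-185,-90,140)),("scene",S((230,494)),(55,-90,140)),("scene",S((470,382)),(40,20,150)),("scene",S((607,362)),(55,50,140))]
W=np.array([onz(n,p,m[2]/1000)[0,:2] for n,p,m in L]); M=np.array([m[:2] for _,_,m in L])/1000
a=M-M.mean(0);b=W-W.mean(0)
yaw=np.arctan2((a[:,0]*b[:,1]-a[:,1]*b[:,0]).sum(),(a*b).sum())
Rm=np.array([[np.cos(yaw),-np.sin(yaw)],[np.sin(yaw),np.cos(yaw)]]);t=W.mean(0)-Rm@M.mean(0)
tomic=lambda w:(np.array(w)[...,:2]-t)@Rm*1000
tow=lambda m:np.array(m)/1000@Rm.T+t
E
python3 - <<'E'
from fit import *
print("yaw",yaw,"t",t);print("res",np.round(tomic(W)-M*1000,1).tolist())
f=lambda n,q,z:print(n,np.round([tomic(onz(n,(T if n=="top" else S)(p),z/1000)[0]) for p in q],1).tolist())
f("top",[(282,338),(352,348)],149);f("top",[(261,475),(332,487)],165)
f("scene",[(325,237),(245,253)],149);f("scene",[(178,115),(260,99)],165)
print("stop top near L,R; far L");f("scene",[(368,378),(445,355),(376,390),(453,369)],150)
print("cheek");f("scene",[(333,407),(361,397),(290,322),(310,318)],150)
print("knob top");f("scene",[(224,222)],178);f("top",[(381,310)],178)
print("jaw block");f("top",[(372,284),(410,290),(404,336),(361,331)],152)
print("stage wing",tow([-120,-20]),tow([0,0]))
o=observe();print(R.from_rotvec(o["ee_rot"]).as_matrix().round(3))
E
```

```text
yaw -0.08687170262110963 t [0.73301582 0.08485413]
res [[4.0, -1.6], [-3.2, 1.8], [2.6, -0.4], [2.8, -2.6], [2.4, 3.0], [-1.4, -11.8], [2.7, -11.6], [-10.0, 23.2]]
top [[-74.5, -1.5], [-76.5, -41.8]]
top [[-155.1, 1.0], [-158.1, -39.2]]
scene [[-64.5, -3.6], [-67.8, -40.7]]
scene [[-154.0, -35.9], [-151.2, 4.5]]
stop top near L,R; far L
scene [[24.8, -28.4], [24.6, 6.9], [32.3, -28.7], [33.3, 5.8]]
cheek
scene [[34.5, -48.9], [33.6, -36.1], [-18.2, -42.7], [-17.3, -33.9]]
knob top
scene [[-57.9, -55.7]]
top [[-58.2, -57.4]]
jaw block
top [[-39.2, -49.6], [-40.7, -71.5], [-67.4, -70.6], [-66.8, -46.0]]
stage wing [0.61173309 0.07534105] [0.73301582 0.08485413]
[[-0.951  0.31  -0.   ]
 [ 0.31   0.951 -0.001]
 [-0.    -0.001 -1.   ]]
```

```bash
sed -i 's/,("scene",S((607,362)),(55,50,140))\]/,("scene",S((361,397)),(32,-25,150))]/' fit.py
cat > rep.py <<'E'
from fit import *
print("yaw",yaw,"t",t);print("res",np.round(tomic(W)-M*1000,1).tolist())
f=lambda n,q,z:print(n,np.round([tomic(onz(n,(T if n=="top" else S)(p),z/1000)[0]) for p in q],1).tolist())
f("top",[(282,338),(352,348)],149);f("top",[(261,475),(332,487)],165)
f("scene",[(325,237),(245,253)],149);f("scene",[(178,115),(260,99)],165)
print("stop top near L,R; far L");f("scene",[(368,378),(445,355),(376,390),(453,369)],150)
print("knob top");f("scene",[(224,222)],178);f("top",[(381,310)],178)
print("tab mid world",tow([-151,-18]),tow([0,0]))
E
python3 rep.py
```

```text
yaw -0.13456699111401194 t [0.73460516 0.07573581]
res [[-0.9, -1.5], [-1.6, 1.7], [-1.5, 0.2], [-0.6, -2.0], [3.9, 3.2], [0.6, -0.3], [-0.6, -0.8], [0.5, -0.6]]
top [[-77.1, 3.8], [-77.2, -36.5]]
top [[-157.8, 2.4], [-158.9, -37.9]]
scene [[-67.1, 2.1], [-68.6, -35.0]]
scene [[-154.9, -34.4], [-154.1, 6.1]]
stop top near L,R; far L
scene [[23.3, -18.4], [21.4, 16.9], [30.8, -18.3], [30.1, 16.2]]
knob top
scene [[-57.9, -49.6]]
top [[-58.2, -51.3]]
tab mid world [0.58255537 0.07815688] [0.73460516 0.07573581]
```

step_arm --pt "15 -20 3 0 0 0.015" --pt "15 -20 3 0 0 0.015" --pt "15 -20 3 0 0 0.015" --pt "15 -20 3 0 0 0.015" --pt "15 -20 3 0 0 0.015" --pt "15 -20 3 0 0 0.015" --pt "15 -20 3 0 0 0.015" --pt "15 -20 3 0 0 0.015" --pt "15 -20 3 0 0 0.015" --pt "15 -20 3 0 0 0.015" --pt "15 -20 3 0 0 0.015" --pt "15 -20 3 0 0 0.015" --pt "15 -20 3 0 0 0" --pt "15 -20 3 0 0 0" --pt "15 -20 3 0 0 0" --pt "15 -20 3 0 0 0" --pt "15 -20 3 0 0 0" --pt "15 -20 3 0 0 0" --pt "15 -20 3 0 0 0" --pt "15 -20 3 0 0 0" --gripper 1

```text
clock: 1.77
position: [0.4939, 0.1931, 0.2866]
ee_rot: [-0.212, -3.134, 0.0]
force: [0.7, -0.3, 0.5]
width: 1.001
gripper_force: 0.0
```

step_arm --pt "15 -19 -5 -0.0147 -0.109 0" --pt "15 -19 -5 -0.0147 -0.109 0" --pt "15 -19 -5 -0.0147 -0.109 0" --pt "15 -19 -5 -0.0147 -0.109 0" --pt "15 -19 -10 0 0 0" --pt "15 -19 -10 0 0 0" --pt "0 0 0 0 0 0" --pt "0 0 0 0 0 0"

```text
clock: 2.43
position: [0.5833, 0.0788, 0.246]
ee_rot: [0.186, 2.697, -0.042]
force: [-0.1, 0.9, 0.4]
width: 1.002
gripper_force: 0.0
```

Run:
```python
from fit import *
o=observe();m=R.from_rotvec(o["ee_rot"]).as_matrix();print(o["position"],tomic(o["position"]))
Rz=R.from_euler("z",-yaw).as_matrix();print((Rz@m).round(3))
im=grab("top","t1.png");cv2.imwrite("pics/t1c.png",cv2.resize(im[125:265,210:350],(600,600),interpolation=cv2.INTER_CUBIC))
im=grab("scene","s1.png");cv2.imwrite("pics/s1c.png",cv2.resize(im[150:330,260:470],(700,600),interpolation=cv2.INTER_CUBIC))
```

```text
[0.5833211  0.07876171 0.24595475] [-150.32233652  -17.29791039]
[[-0.905  0.003  0.425]
 [ 0.003  1.    -0.002]
 [-0.425 -0.001 -0.905]]
```

View pics/s1c.png

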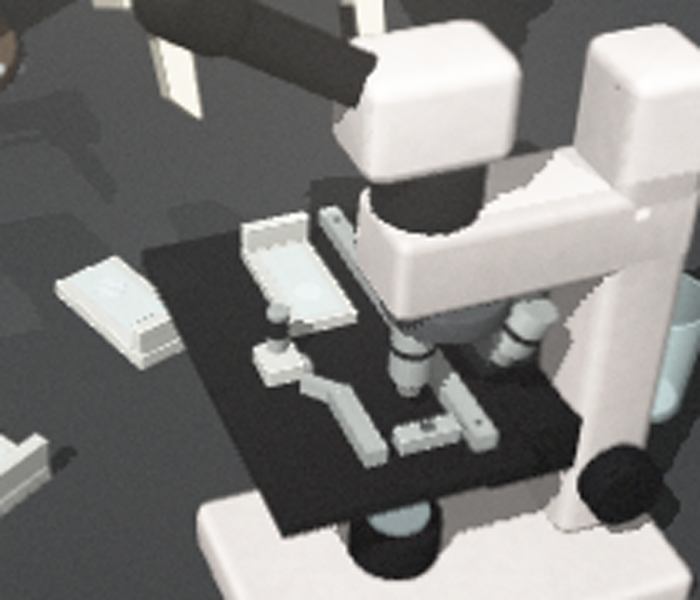

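The tool hangs over the holder with its fingers either side of the tab, whose top edge is at crop (245..305,215..230). Next I descend and grip lightly.

step_arm --pt "0 0 -15 0 0 0" --pt "0 0 -15 0 0 0" --pt "0 0 -15 0 0 0" --pt "0 0 -15 0 0 0" --pt "0 0 -15 0 0 0" --pt "0 0 -8 0 0 0" --pt "0 0 -6 0 0 0" --pt "0 0 0 0 0 0" --pt "0 0 0 0 0 0"

```text
clock: 3.28
position: [0.5837, 0.0807, 0.1581]
ee_rot: [0.181, 2.696, -0.04]
force: [0.6, -0.5, 0.0]
width: 0.998
gripper_force: 0.0
```

step_arm --pt "0 0 0 0 0 0" --pt "0 0 0 0 0 0" --pt "0 0 0 0 0 0" --pt "0 0 0 0 0 0" --pt "0 0 0 0 0 0" --pt "0 0 0 0 0 0" --pt "0 0 0 0 0 0" --pt "0 0 0 0 0 0" --pt "0 0 0 0 0 0" --pt "0 0 0 0 0 0" --gripper 0.3 --force 10

```text
clock: 4.12
position: [0.5835, 0.0802, 0.1577]
ee_rot: [0.182, 2.696, -0.04]
force: [0.6, -0.3, 0.2]
width: 0.432
gripper_force: 10.0
```

step_arm --pt "5.3 1.5 0 0 0 0" --pt "5.3 1.5 0 0 0 0" --pt "5.3 1.5 0 0 0 0" --pt "5.3 1.5 0 0 0 0" --pt "5.3 1.5 0 0 0 0" --pt "5.3 1.5 0 0 0 0" --pt "4 -0.5 0 0 0 0" --pt "4 -0.5 0 0 0 0" --pt "4 -0.5 0 0 0 0" --pt "4 -0.5 0 0 0 0" --pt "0 0 0 0 0 0"

```text
clock: 5.03
position: [0.6322, 0.087, 0.1578]
ee_rot: [0.183, 2.696, -0.04]
force: [0.1, -0.2, -0.8]
width: 0.433
gripper_force: 10.0
```

Run:
```python
from fit import *
o=observe();print(o["position"],tomic(o["position"]),o["force"],o["clock"])
im=grab("scene","s2.png");cv2.imwrite("pics/s2c.png",cv2.resize(im[190:330,290:470],(756,588),interpolation=cv2.INTER_CUBIC))
```

```text
[0.63216582 0.08696268 0.15781164] [-103.0194497    -2.61801121] [ 0.1177542  -0.15423331 -0.75814557] 5.0333
```

View pics/s2c.png

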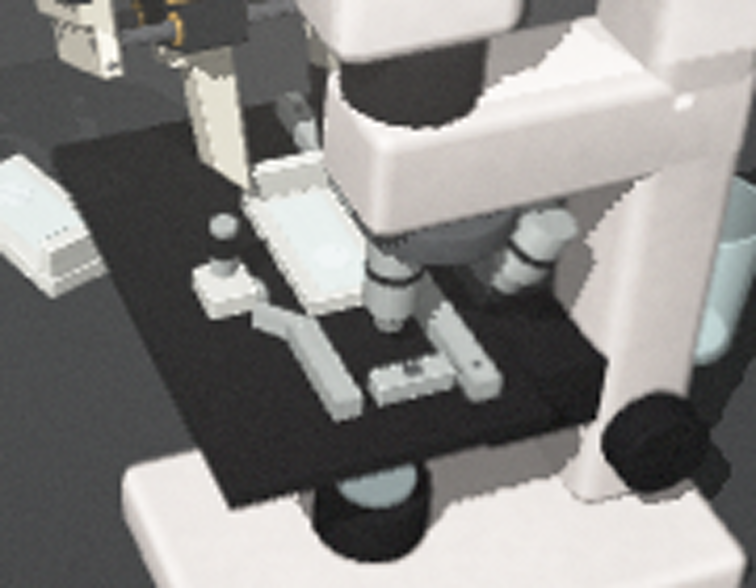

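Run:
```python
from fit import *
f=lambda q,z:print(np.round([tomic(onz("scene",S(p),z/1000)[0]) for p in q],1).tolist())
f([(313,303),(250,203)],149);f([(203,160),(247,187)],155);f([(310,318),(361,397)],150)
```

```text
[[-27.9, -20.4], [-100.9, -19.8]]
[[-130.9, -31.0], [-105.1, -19.7]]
[[-18.4, -25.9], [32.5, -25.6]]
```

Holder front is at x≈-28 and y≈-0.3, parallel to the fence. The stop is about 50 mm ahead, so I advance 40 mm and then creep.

step_arm --pt "4 -0.54 0 0 0 0" --pt "4 -0.54 0 0 0 0" --pt "4 -0.54 0 0 0 0" --pt "4 -0.54 0 0 0 0" --pt "4 -0.54 0 0 0 0" --pt "4 -0.54 0 0 0 0" --pt "4 -0.54 0 0 0 0" --pt "0 0 0 0 0 0"

```text
clock: 5.75
position: [0.6603, 0.0832, 0.1578]
ee_rot: [0.183, 2.696, -0.04]
force: [0.5, -0.5, -0.2]
width: 0.432
gripper_force: 10.0
```

step_arm --pt "2 -0.27 0 0 0 0" --pt "2 -0.27 0 0 0 0" --pt "2 -0.27 0 0 0 0" --pt "2 -0.27 0 0 0 0" --pt "2 -0.27 0 0 0 0" --pt "2 -0.27 0 0 0 0" --pt "0 0 0 0 0 0"

```text
clock: 6.33
position: [0.6718, 0.0818, 0.1577]
ee_rot: [0.182, 2.696, -0.04]
force: [0.5, 0.6, -0.3]
width: 0.431
gripper_force: 10.0
```

step_arm --pt "1 -0.13 0 0 0 0" --pt "1 -0.13 0 0 0 0" --pt "1 -0.13 0 0 0 0" --pt "1 -0.13 0 0 0 0" --pt "0 0 0 0 0 0"

```text
clock: 6.75
position: [0.6756, 0.0814, 0.1577]
ee_rot: [0.182, 2.696, -0.04]
force: [-0.2, 0.2, -0.5]
width: 0.434
gripper_force: 10.0
```

step_arm --pt "1 -0.13 0 0 0 0" --pt "1 -0.13 0 0 0 0" --pt "1 -0.13 0 0 0 0" --pt "0 0 0 0 0 0"

```text
clock: 7.08
position: [0.6786, 0.0809, 0.1577]
ee_rot: [0.182, 2.696, -0.04]
force: [0.1, 0.4, 0.4]
width: 0.436
gripper_force: 10.0
```

step_arm --pt "1 -0.13 0 0 0 0" --pt "0 0 0 0 0 0" --pt "1 -0.13 0 0 0 0" --pt "0 0 0 0 0 0"

```text
clock: 7.42
position: [0.6795, 0.0808, 0.1576]
ee_rot: [0.182, 2.698, -0.04]
force: [-7.6, 0.6, 5.7]
width: 0.431
gripper_force: 10.0
```

Contact at about 8 N. I'll check that it is the stop.

Run:
```python
from fit import *
o=observe();print(tomic(o["position"]),o["force"])
im=grab("scene","s3.png");cv2.imwrite("pics/s3c.png",cv2.resize(im[190:330,290:470],(756,588),interpolation=cv2.INTER_CUBIC))
```

```text
[-55.27801427  -2.34576619] [-7.63511056  0.64824126  5.72617972]
```

View pics/s3c.png

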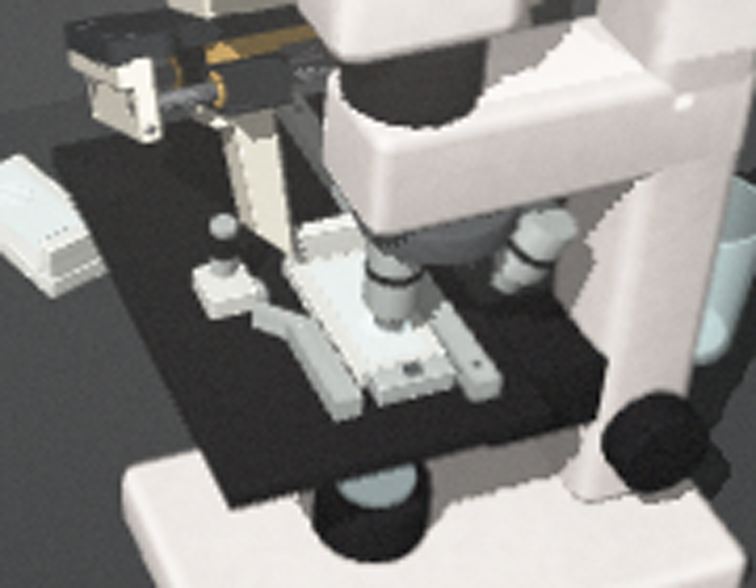

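The holder's front meets the stop at about (372,378)–(450,360), with the plate under the lens and clear of the cheek. I'll nudge it to the fence.

step_arm --pt "0.1 1 0 0 0 0" --pt "0 0 0 0 0 0" --pt "0 0 0 0 0 0"

```text
clock: 7.72
position: [0.6796, 0.0811, 0.1576]
ee_rot: [0.183, 2.698, -0.041]
force: [-7.6, -0.3, 6.7]
width: 0.433
gripper_force: 10.0
```

step_arm --pt "0.1 1 0 0 0 0" --pt "0 0 0 0 0 0" --pt "0 0 0 0 0 0"

```text
clock: 7.97
position: [0.6796, 0.0813, 0.1576]
ee_rot: [0.184, 2.698, -0.042]
force: [-8.1, -2.7, 7.0]
width: 0.429
gripper_force: 10.0
```

step_arm --pt "0 0 0 0 0 0" --pt "0 0 0 0 0 0" --pt "0 0 0 0 0 0" --pt "0 0 0 0 0 0" --gripper 0.49

```text
clock: 8.3
position: [0.6808, 0.0829, 0.1577]
ee_rot: [0.182, 2.696, -0.04]
force: [-0.3, 0.3, -0.1]
width: 0.488
gripper_force: 0.0
```

step_arm --pt "-2 0.3 5 0 0 0" --pt "-4 0.6 9 0 0 0" --pt "-4 0.6 9 0 0 0" --pt "-4 0.6 9 0 0 0" --pt "-4 0.6 9 0 0 0" --pt "-8 1 9 0 0 0" --pt "-10 1.3 9 0 0 0" --pt "-10 1.3 9 0 0 0" --pt "0 0 0 0 0 0"

```text
clock: 9.05
position: [0.6335, 0.0897, 0.2282]
ee_rot: [0.181, 2.694, -0.038]
force: [0.5, 0.6, -0.0]
width: 0.488
gripper_force: 0.0
```

Run:
```python
from fit import *
o=observe();print(o["position"],tomic(o["position"]),o["force"])
im=grab("scene","s4.png");cv2.imwrite("pics/s4c.png",cv2.resize(im[190:330,290:470],(756,588),interpolation=cv2.INTER_CUBIC))
```

```text
[0.63353722 0.08971958 0.22818713] [-102.03031973    0.29795646] [ 0.49200114  0.62825642 -0.00655737]
```

View pics/s4c.png

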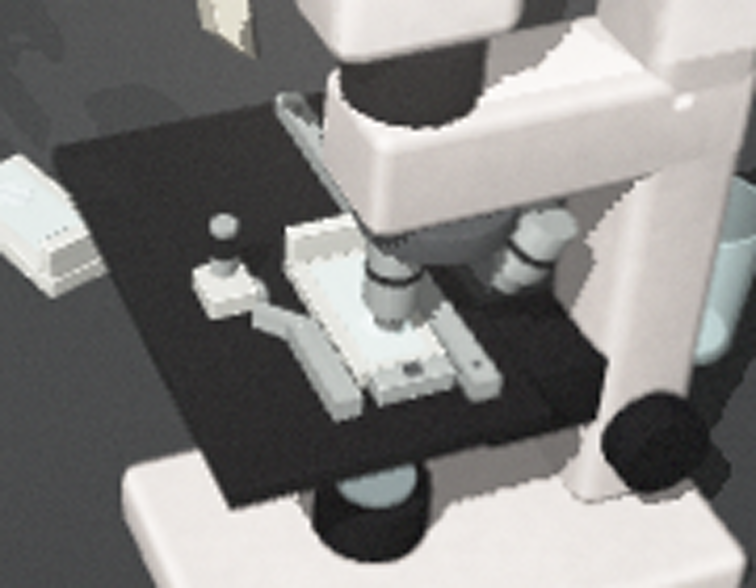

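Released: the holder stays at the stop, knob at (223,228). Next I shut the fingers and go down beside the knob on its outer side.

step_arm --pt "-1.5 -12.5 0 0 0 0" --pt "-1.5 -12.5 0 0 0 0" --pt "-1.5 -12 0 0 0 0" --pt "-1.5 -12 0 0 0 0" --pt "-1.5 -12 0 0 0 0" --pt "-1.5 -12 0 0 0 0" --pt "-1.5 -12 0 0 0 0" --pt "9 -1.3 -10 0 0 0" --pt "9 -1.3 -10 0 0 0" --pt "9 -1.3 -10 0 0 0" --pt "9 -1.3 -10 0 0 0" --pt "9 -1.3 -10 0 0 0" --pt "0.5 0 -9 0 0 0" --pt "0 0 -9 0 0 0" --pt "0 0 0 0 0 0" --pt "0 0 0 0 0 0" --gripper 0

```text
clock: 10.43
position: [0.6687, -0.0024, 0.157]
ee_rot: [0.182, 2.698, -0.041]
force: [0.5, -0.3, 0.1]
width: 0.006
gripper_force: 0.0
```

Run:
```python
from fit import *
o=observe();print(o["position"],tomic(o["position"]),o["force"],o["width"])
im=grab("scene","s5.png");cv2.imwrite("pics/s5c.png",cv2.resize(im[190:330,290:470],(756,588),interpolation=cv2.INTER_CUBIC))
```

```text
[ 0.66867216 -0.0024422   0.15700646] [-54.84847821 -86.3168964 ] [ 0.45331278 -0.28543769  0.13678068] 0.005735440322303173
```

View pics/s5c.png

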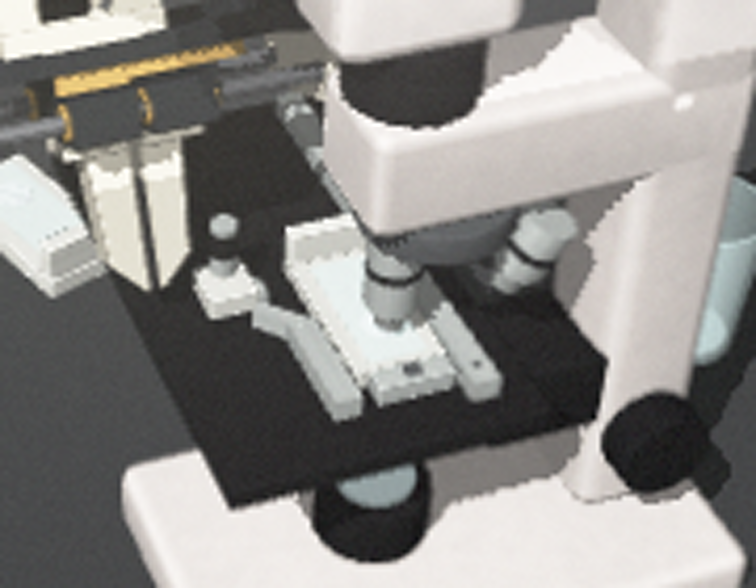

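Shut fingers stand beside the knob: tip (152,290), knob (223,228). Now I push towards the fence.

step_arm --pt "0.27 2 0 0 0 0" --pt "0.27 2 0 0 0 0" --pt "0.27 2 0 0 0 0" --pt "0.27 2 0 0 0 0" --pt "0.27 2 0 0 0 0" --pt "0.27 2 0 0 0 0" --pt "0 0 0 0 0 0"

```text
clock: 11.07
position: [0.6713, 0.0096, 0.1579]
ee_rot: [0.182, 2.696, -0.04]
force: [-0.4, -1.2, 0.1]
width: 0.006
gripper_force: 0.3
```

step_arm --pt "0.2 1.5 0 0 0 0" --pt "0.2 1.5 0 0 0 0" --pt "0.2 1.5 0 0 0 0" --pt "0.2 1.5 0 0 0 0" --pt "0 0 0 0 0 0"

```text
clock: 11.48
position: [0.6721, 0.0157, 0.1578]
ee_rot: [0.182, 2.696, -0.04]
force: [-0.7, -2.5, 2.3]
width: 0.004
gripper_force: 1.5
```

step_arm --pt "0.13 1 0 0 0 0" --pt "0.13 1 0 0 0 0" --pt "0.13 1 0 0 0 0" --pt "0 0 0 0 0 0"

```text
clock: 11.82
position: [0.6725, 0.0188, 0.1579]
ee_rot: [0.182, 2.696, -0.04]
force: [0.4, -3.0, 1.1]
width: 0.003
gripper_force: 1.4
```

step_arm --pt "0.13 1 0 0 0 0" --pt "0.13 1 0 0 0 0" --pt "0.13 1 0 0 0 0" --pt "0.13 1 0 0 0 0" --pt "0 0 0 0 0 0"

```text
clock: 12.23
position: [0.673, 0.0229, 0.1578]
ee_rot: [0.182, 2.696, -0.04]
force: [1.5, -3.2, 1.9]
width: 0.008
gripper_force: 1.3
```

step_arm --pt "0.07 0.5 0 0 0 0" --pt "0.07 0.5 0 0 0 0" --pt "0.07 0.5 0 0 0 0" --pt "0 0 0 0 0 0"

```text
clock: 12.57
position: [0.6732, 0.0242, 0.1578]
ee_rot: [0.182, 2.696, -0.04]
force: [0.9, -2.7, 1.1]
width: 0.002
gripper_force: 1.4
```

step_arm --pt "0.07 0.5 0 0 0 0" --pt "0.07 0.5 0 0 0 0" --pt "0 0 0 0 0 0"

```text
clock: 12.82
position: [0.6733, 0.0249, 0.1578]
ee_rot: [0.182, 2.696, -0.04]
force: [0.8, -4.2, 0.8]
width: 0.002
gripper_force: 1.7
```

step_arm --pt "0.07 0.5 0 0 0 0" --pt "0.07 0.5 0 0 0 0" --pt "0 0 0 0 0 0"

```text
clock: 13.07
position: [0.6734, 0.0259, 0.1578]
ee_rot: [0.182, 2.696, -0.04]
force: [1.6, -5.2, 2.9]
width: 0.004
gripper_force: 2.1
```

step_arm --pt "0.07 0.5 0 0 0 0" --pt "0.07 0.5 0 0 0 0" --pt "0 0 0 0 0 0"

```text
clock: 13.32
position: [0.6734, 0.026, 0.1578]
ee_rot: [0.184, 2.696, -0.041]
force: [1.1, -5.7, 3.0]
width: 0.007
gripper_force: 3.2
```

step_arm --pt "0.13 1 0 0 0 0" --pt "0.13 1 0 0 0 0" --pt "0 0 0 0 0 0"

```text
clock: 13.57
position: [0.6735, 0.0263, 0.1578]
ee_rot: [0.186, 2.696, -0.044]
force: [-0.2, -10.6, 4.1]
width: 0.005
gripper_force: 5.3
```

step_arm --pt "0.13 1 0 0 0 0" --pt "0.13 1 0 0 0 0" --pt "0 0 0 0 0 0"

```text
clock: 13.82
position: [0.6735, 0.0265, 0.1578]
ee_rot: [0.188, 2.697, -0.046]
force: [-2.1, -14.3, 6.7]
width: 0.004
gripper_force: 7.5
```

step_arm --pt "0 0 0 0 0 0" --pt "0 0 0 0 0 0" --pt "0 0 0 0 0 0" --pt "-0.27 -2 0 0 0 0" --pt "-0.27 -2 0 0 0 0" --pt "-0.4 -3 0 0 0 0" --pt "-0.7 -5 0 0 0 0" --pt "-0.7 -5 0 0 0 0" --pt "-0.7 -5 0 0 0 0" --pt "0 0 0 0 0 0"

```text
clock: 14.65
position: [0.6706, 0.0077, 0.1576]
ee_rot: [0.184, 2.697, -0.041]
force: [-0.0, -0.4, 0.1]
width: 0.005
gripper_force: 0.0
```

step_arm --pt "-4 0.6 9 0 0 0" --pt "-4 0.6 9 0 0 0" --pt "-4 0.6 9 0 0 0" --pt "-4 0.6 9 0 0 0" --pt "-4 0.6 9 0 0 0" --pt "-8 1 9 0 0 0" --pt "-10 1.3 9 0 0 0" --pt "-10 1.3 9 0 0 0" --pt "0 0 0 0 0 0" --pt "0 0 0 0 0 0" --pt "0 0 0 0 0 0"

```text
clock: 15.57
position: [0.6231, 0.0158, 0.2299]
ee_rot: [0.182, 2.696, -0.04]
force: [0.6, -0.7, -0.4]
width: 0.004
gripper_force: 0.0
```

Run:
```python
from fit import *
o=observe();print(o["clock"],tomic(o["position"]),o["force"])
im=grab("scene","s6.png");cv2.imwrite("pics/s6c.png",cv2.resize(im[190:330,290:470],(756,588),interpolation=cv2.INTER_CUBIC))
```

```text
15.5667 [-102.47599561  -74.36923184] [ 0.63597639 -0.72897109 -0.4055052 ]
```

View pics/s6c.png

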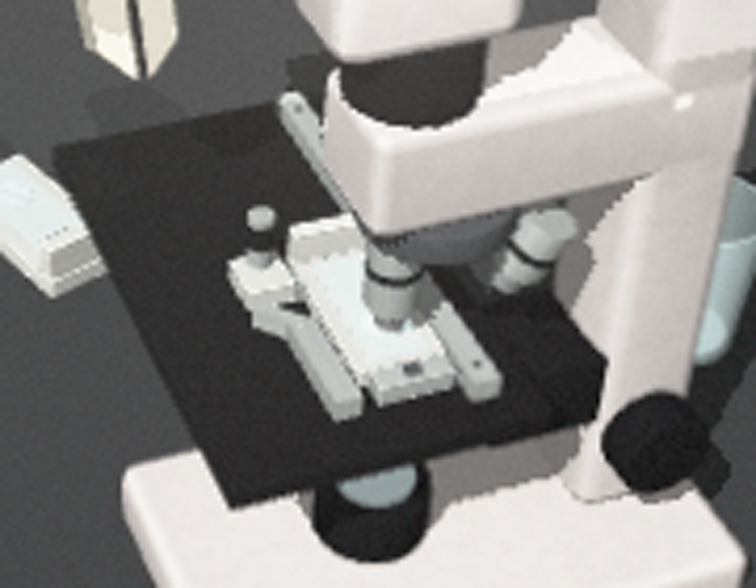

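The jaw is shut on the holder at about (295,290), the knob has moved to (261,215), and the holder is still at the stop. The arm is clear, so I'm handing in.

Run:
```python
from fit import *
print(tomic(onz("scene",S((261,215)),.178)[0]))
print(job.sign_off())
```

```text
[-57.09123791 -33.16069682]
the job is handed in; nothing more can be done
None
```

The job is handed in: the last picture shows the holder home against the end stop and the jaw shut on it. I pushed the jaw shut with about 14 N and drew the arm clear; sign-off returned no verdict, and the pressure the jaw kept on the holder could not be read directly.

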